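Line up the two bearing plates on the rail and thread the guide rod through both bushes

TASK

On the short optical rail, first tap the bearing plate on the cross-slide sideways until its edges are in line with those of the fixed bearing plate. Then take the guide rod from its V-rest by the knurled head, thread it through the bush of the fixed plate and on through the bush of the sliding plate until its collar sits against the fixed plate's bush, and finish still gripping the head with the rod spanning both plates, ready for the clamp screws to be tightened. Leave the parts dish, the lens mount and the filter cube where they stand.

Things in the scene. Friction and masses are not known exactly. Their poses are not given: they have to be found in the camera images.
- rail: Aluminium rail, 205 x 38 x 17 mm, fixed, with two upright dark steel bearing plates (12 mm thick, 46 wide, tops at 97 mm). Origin: on the table under its middle; x runs along it from the fixed plate (x = -35 mm) to the sliding plate (x = +35 mm), the way the rod goes; z up. Both bores run along x, 75 mm above the table, at y = 0 when in line. The slide's base reaches y = +-44 mm, 40 mm high.
- fixed_bush (a point): Centre of the flared mouth of the brass bush in the fixed plate, 5 mm out from the plate's -x face. Bore 12 mm wide, 18 mm deep, widening over the outer 5 mm to a mouth about 19 mm wide (rim 25 mm outside). Axes parallel to the rail's.
- sliding_bush (a point): Centre of the mouth of the like bush in the sliding plate, which also faces -x; it moves with the plate and is 70 mm along +x from the fixed one when in line. Axes parallel to the rail's.
- sliding_plate_top (a point): Middle of the top edge of the sliding plate, 97 mm above the table (12 mm along the rail, 46 mm across). Axes parallel to the rail's.
- cross_slide (a joint): Sideways place of the sliding plate, m: 0 when its edges are in line with the fixed plate's, positive towards the rail's -y side (nearer the robot), where it starts 10 to 20 mm out. Travel -20 to +22 mm, no stop at 0; dry friction of 2 N holds it where it is left. The rod, entering the flared bush, takes up a small remaining error.
- v_rest: Dark steel rest with two V supports, 88 x 44 mm, about 42 mm high, fixed to the table; it carries the rod with the rod's axis level, along the rest's x axis, 36 mm above the table. Origin: on the table under its middle; supports at x = +-33 mm, each 12 mm thick.
- rod_head (a point): Centre of the part of the rod's knurled head to grip: dark steel cylinder 21 mm wide, 32 mm long along the rod, overhanging the V-rest's -x end by some 20 mm. Its x axis is the rod's axis and points to the tip; y and z may be rolled about it.
- rod_collar (a point): Centre of the seating face of the rod's collar (28 mm wide, 4 mm thick), 20 mm along +x from rod_head; from this face the 10 mm shaft begins. The rod weighs 70 to 120 g and balances about 25 mm tipward of this face. Axes as rod_head.
- rod_tip (a point): The rounded end of the 10 mm steel shaft, 104 mm along +x from the collar's face, 124 mm from rod_head. With the collar seated it stands 16 mm out behind the sliding plate's bush. Axes as rod_head.
- parts_dish: Bystander: round steel dish, 69 mm wide, 17 mm high; origin under its centre.
- lens_mount: Bystander: round lens in a black ring on a short post, 38 x 40 x 85 mm; origin under its centre.
- filter_cube: Bystander: black cube with round windows, 47 x 38 x 39 mm; origin under its centre.

How it is judged:
By the outcome, as a careful person would: the job done as asked, in the order asked, and still so for the second after the job is handed in, while the arm keeps its last pose, push and grip.
It also fails if it takes over 58 s, if anything falls off the work surface, if the arm or the gripper's body presses on something with over 40 N, if the wrist force passes 120 N, or if a joint passes its speed limit or range.

ROBOT

A 6-joint arm with a two-finger parallel gripper is mounted at the origin on a cart in front of the work surface, level with it; the furniture and walls round the work are solid. World frame = base frame: x ahead of the robot, y to its left, z up, the work surface at z = 0. Lengths are in mm, angles in rad, forces in N, time in s.
With the tool pointing down it reaches from about 275 to 850 mm from the base axis. Payload 5.2 kg.
Tool frame: the origin (TCP) lies where the fingers leave the gripper's body, on its centre line; the fingertips stand r.nose_length ahead of it and the grasp point (between the pads) lies 54 mm ahead of it (r.nose_length is the distance from the TCP to the fingertips, in mm); z points along the fingers, y is the line along which they close (so a half turn about z gives the same grasp; the last joint's range is limited). The gripper opens to 85 mm and grips with 20 to 120 N. Pads are 22 mm wide; open, the fingers measure 114 mm over their backs; the gripper's body (76 mm by 85 mm) begins 54 mm behind the grasp point. The pads swing forward as they close: fully open they stand 13 mm farther back than shut.
Start: joints at [1.102, 0.259, 1.535, -0, 1.348, -0.203], TCP at [144.452, 530.697, 303.91] pointing down, gripper open.
Joint ranges: [-3.14, 3.14], [-0.91, 2.08], [0.19, 2.58], [-1.22, 4.36], [0.22, 2.71], [-3.12, 3.12]. Speed limits (rad/s): [2.57, 2.57, 3.14, 3.14, 3.14, 3.14].

INTERFACE

Orientations are given as [roll, pitch, yaw] about the fixed x, y, z axes, in that order (R = Rz(yaw) Ry(pitch) Rx(roll)).
In Python, from rig import r gives the robot as it stands. Calls block until the motion is done:
- r.move_ptp(position, orientation): joint-space move of the TCP to a pose.
- r.servo_line(position, vel=150, rot=None, contact_N=None): straight line of the TCP; rot=None keeps the orientation; vel is the mean speed in mm/s. With contact_N (N) it stops when the force on the tool has changed by that much, and returns True; else False.
- r.movej(angles): joint-space move.
- r.set_gripper(opening, grip_force=None): finger opening in mm; grip_force is the grip in N (None keeps the last); returns when the fingers have stopped.
- r.pause(seconds).
- r.solve_ik(position, orientation): joint angles nearest the present ones, or None.
- r.get_state(): the state.
- r.capture(name): name is "scene" or "top" or "wrist"; returns the picture (420x560x3 uint8, red, green, blue); there is no depth.
- r.camera_info(name): a dict with "intrinsics" (3x3 intrinsics, pixels), "xyz" and "rotation" of the camera in the world. Camera axes: x right, y up, looking along -z (the intrinsics and any distortion apply to the point x, -y, -z); pixel columns grow to the right and rows downward; lengths in mm; the calibration is good to about 2 mm. The wrist camera is an equidistant fisheye: a pixel r from the principal point sees the ray r / f radians off the axis. A picture is of the moment at which its call begins: read the wrist's pose just before it. camera_info takes no time and is no camera call; for the wrist camera it gives the pose at the moment of the call.
A pose or a line that the arm cannot do raises r.MotionError and nothing moves.
- r.finish_job(): hands the job in; it is judged then, once.
The state is a dict: "clock": time; "joints": joint angles; "joint_vel": joint speeds; "joint_torque": joint torques, N m; "tool_pos": TCP position; "tool_rot": TCP orientation; "wrist_force": force on the tool from outside, world axes, zero at the start; "moment": the same for the moment, N m; "grip_width": finger opening in mm; "finger_force": force on a finger pad.
Only numpy, scipy, OpenCV 4.12 (cv2) and the standard library are available. Lean on these libraries where they do the work, as an engineer would, in place of code of your own. Each camera call takes 0.05 s, during which the arm holds its last target. There are 200 camera calls.

## Working session

There is one attempt and no reset: what is moved stays moved. The work goes in short steps, each a Python script; the robot and the scene stay as the last script left them, time stands still between calls to the robot, and variables do not carry over. Pictures are saved under pics/ and viewed, at most 10 in all, crops included, and the job is handed in when it is done.

```bash
mkdir -p pics; ls; python3 - <<'E'
from rig import r
import cv2
for n in("scene","top"):
    im=r.capture(n); cv2.imwrite(f"pics/{n}0.png",cv2.resize(im[:,:,::-1],(800,600),interpolation=cv2.INTER_CUBIC))
    i=r.camera_info(n); print(n,i)
print(r.nose_length,r.get_state())
E
```

```text
pics
scene {'intrinsics': array([[484.12101095,   0.        , 292.79572424],
       [  0.        , 484.12101095, 214.9832402 ],
       [  0.        ,   0.        ,   1.        ]]), 'xyz': array([   8.83931798, -384.04515929,  482.41028539]), 'rotation': array([ 1.10163601,  0.01530535, -0.74755412])}
top {'intrinsics': array([[395.78138773,   0.        , 282.93166654],
       [  0.        , 395.78138773, 205.08042505],
       [  0.        ,   0.        ,   1.        ]]), 'xyz': array([381.93435781, 148.52081967, 927.37726172]), 'rotation': array([ 0.13096928,  0.03417736, -1.57485945])}
72.6 {'clock': 0.1, 'joints': array([ 1.10218319e+00,  2.59267367e-01,  1.53597152e+00, -1.57326745e-06,
        1.34805010e+00, -2.02789161e-01]), 'joint_vel': array([ 0.00037214, -0.00077913, -0.0019598 , -0.00132416,  0.00065408,
        0.00088612]), 'joint_torque': array([ 1.57673825e-03, -4.46973825e+01, -2.91250294e+01, -3.30572821e-04,
        6.43942112e-03, -6.60285181e-06]), 'tool_pos': array([144.28929153, 530.35350568, 303.16008538]), 'tool_rot': array([-3.13993077e+00, -3.40142017e-04,  2.87576874e+00]), 'wrist_force': array([-0.20137684, -0.08323701,  0.11280878]), 'moment': array([-0.01368299,  0.01506901, -0.02909827]), 'finger_force': 0.0, 'grip_width': 85.47269991789028}
```

View pics/scene0.png

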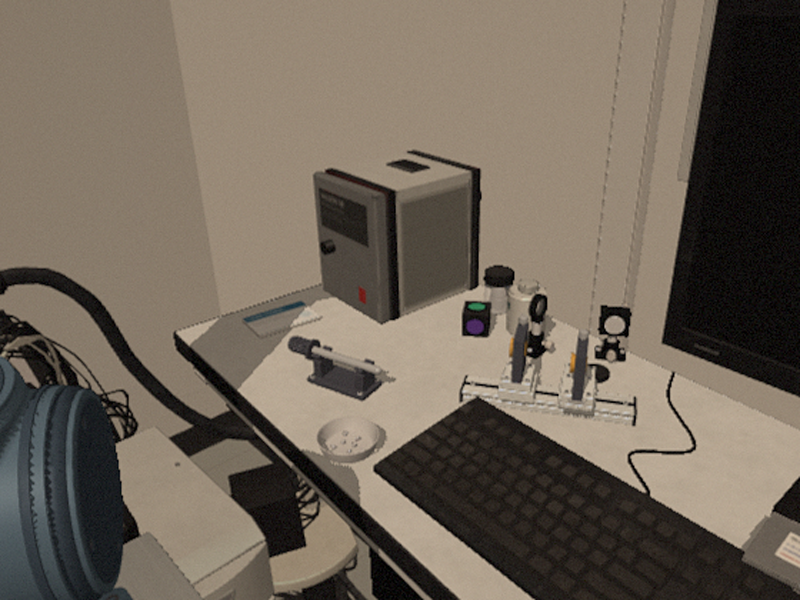

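View pics/top0.png

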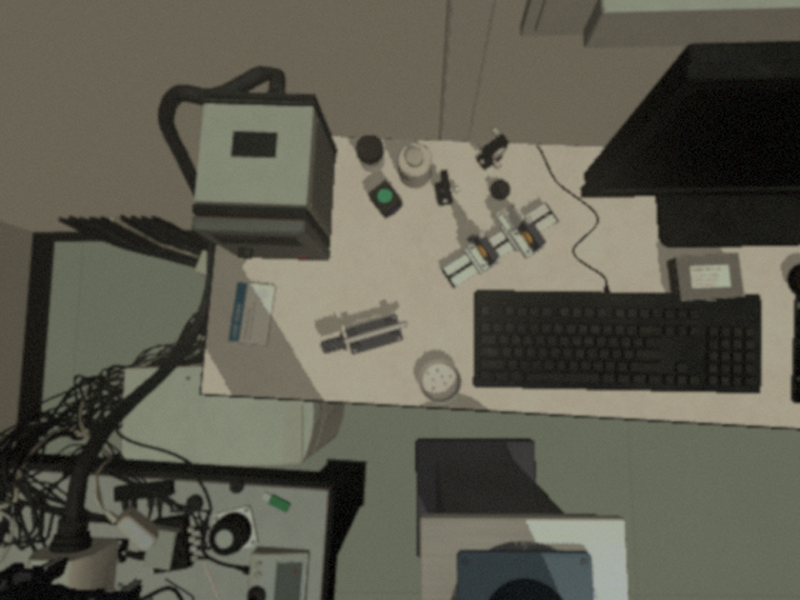

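The scene shows the rail at right (fixed plate about (518,350), sliding about (580,365) in the 800x600 picture) and the rod on its rest around (340,362). In the top view the head is at (330,343), the tip at (405,323), the fixed plate at (482,250), the sliding plate at (525,232), and the rail's ends at about (455,275) and (548,215).

```bash
cat > h.py <<'E'
from rig import r
import numpy as np, cv2
from scipy.spatial.transform import Rotation as Ro
from scipy.optimize import least_squares
S=560/800
def ray(info,px,fish=False):
    K=info["intrinsics"]; d=np.array([(px[0]-K[0,2])/K[0,0],(px[1]-K[1,2])/K[1,1]])
    if fish:
        t=np.linalg.norm(d); v=np.r_[d/max(t,1e-9)*np.sin(t),np.cos(t)]
    else: v=np.r_[d,1]
    v=v*[1,-1,-1]
    v=Ro.from_euler("xyz",info["rotation"]).apply(v)
    return info["xyz"],v/np.linalg.norm(v)
def atz(info,px,z,fish=False):
    o,v=ray(info,px,fish); return o+v*(z-o[2])/v[2]
def proj(info,P,fish=False):
    K=info["intrinsics"]; c=Ro.from_euler("xyz",info["rotation"]).inv().apply(np.atleast_2d(P)-info["xyz"])*[1,-1,-1]
    if fish:
        rho=np.linalg.norm(c[:,:2],axis=1); t=np.arctan2(rho,c[:,2]); d=c[:,:2]/rho[:,None]*t[:,None]
    else: d=c[:,:2]/c[:,2:]
    return d*[K[0,0],K[1,1]]+[K[0,2],K[1,2]]
def tri(obs):  # [(info,px,fish)]
    A=np.zeros((3,3));b=np.zeros(3)
    for i,p,f in obs:
        o,v=ray(i,p,f);M=np.eye(3)-np.outer(v,v);A+=M;b+=M@o
    return np.linalg.solve(A,b)
E
python3 - <<'E'
from h import *
np.set_printoptions(precision=1,suppress=True)
t=r.camera_info("top")
for n,p,z in[("head",(330,343),36),("tip",(405,323),36),("fix",(480,250),97),("sli",(523,232),97),("railL",(450,278),17),("railR",(552,213),17),("dish",(438,375),17),("lens",(444,187),85),("cube",(383,195),39)]:
    print(n,atz(t,np.array(p)*S,z))
print(r.camera_info("wrist"))
E
```

```text
head [420.8 296.1  36. ]
tip [451.7 177.4  36. ]
fix [555.1  63.2  97. ]
sli [581.8  -1.3  97. ]
railL [526.  104.5  17. ]
railR [632.3 -64.   17. ]
dish [369.9 125.9  17. ]
lens [656.9 114.9  85. ]
cube [660.  212.2  39. ]
{'intrinsics': array([[325.2,   0. , 276.1],
       [  0. , 325.2, 208.6],
       [  0. ,   0. ,   1. ]]), 'xyz': array([ 75.2, 550.9, 373.2]), 'rotation': array([-0.3,  0. ,  1.3])}
```

```bash
python3 - <<'E'
from h import *
import json
for n,p,y in[("rest",[436,236,250],104.6),("rail",[575,25,260],122.2)]:
    r.move_ptp(p,[np.pi,0,np.radians(y)]); r.pause(.3)
    i=r.camera_info("wrist"); im=r.capture("wrist")
    json.dump({k:np.array(v).tolist() for k,v in i.items()},open(n+".json","w"))
    cv2.imwrite(f"pics/{n}_raw.png",im[:,:,::-1]);cv2.imwrite(f"pics/{n}.png",cv2.resize(im[:,:,::-1],(800,600),interpolation=cv2.INTER_CUBIC))
s=r.get_state();print(s["clock"],s["tool_pos"],s["joints"],i["xyz"])
E
```

```text
3.3333 [574.7791817   25.9142317  260.16764557] [-1.48758511e-01  3.35602092e-01  1.53814174e+00  6.07342303e-05
  1.26768165e+00 -7.12064281e-01] [536.29826189  88.22196153 330.20110722]
```

View pics/rest.png

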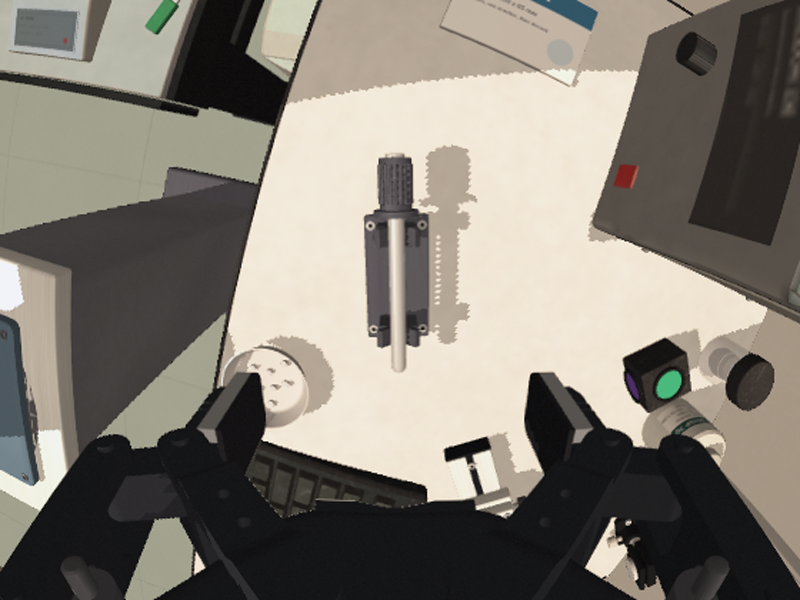

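View pics/rail.png

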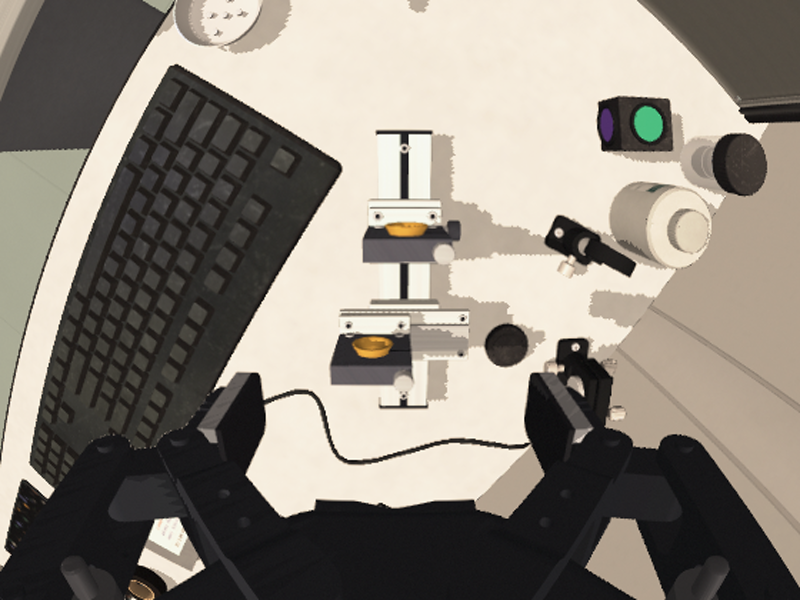

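The rest view shows the head around (395,183), the collar at about (396,213) and the tip at (399,370). The rail view shows the fixed plate's top about (412,245), the sliding plate's top about (371,357), and the bushes at (406,229) and (373,346). Enlarging both.

```bash
python3 - <<'E'
import cv2,numpy as np
a=cv2.imread("pics/rest_raw.png")[100:270,235:325];b=cv2.imread("pics/rail_raw.png")[85:290,220:340]
a=cv2.resize(a,None,fx=3.5,fy=3.5,interpolation=cv2.INTER_CUBIC);b=cv2.resize(b,None,fx=2.9,fy=2.9,interpolation=cv2.INTER_CUBIC)
c=np.zeros((600,700,3),np.uint8);c[:a.shape[0],:a.shape[1]]=a;c[:b.shape[0],330:330+b.shape[1]]=b[:600]
cv2.imwrite("pics/crop1.png",c)
E
```

```text
(no output)
```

View pics/crop1.png

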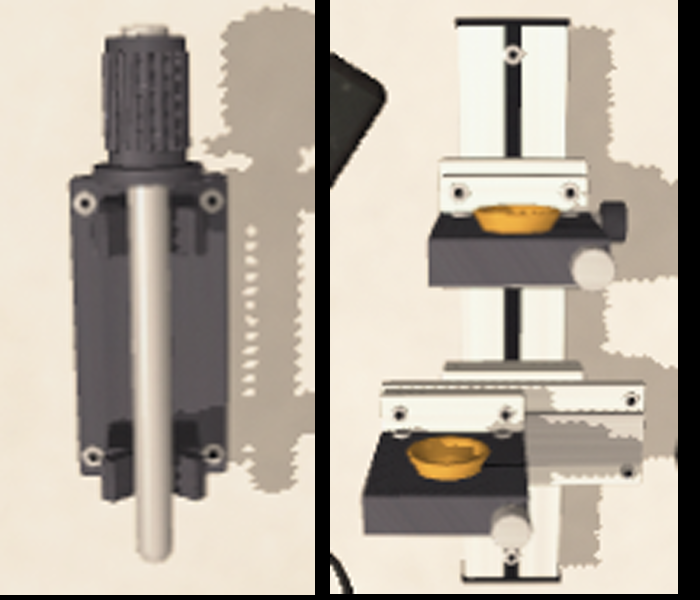

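```bash
cat > fit.py <<'E'
from h import *
import json
np.set_printoptions(precision=2,suppress=True)
L=lambda n:{k:np.array(v) for k,v in json.load(open(n+".json")).items()}
A=lambda p:np.array(p,float)/3.5+[235,100]-.35
B=lambda p:(np.array(p,float)-[330,0])/2.9+[220,85]-.35
def rot(a):return np.array([[np.cos(a),-np.sin(a)],[np.sin(a),np.cos(a)]])
def W(P,q,a):
    P=np.atleast_2d(np.array(P,float));return np.c_[P[:,:2]@rot(a).T+q,P[:,2]]
if __name__=="__main__":
    i=L("rail")
    O=[((457,22),(-102.5,19,17)),((570,22),(-102.5,-19,17)),((462,579),(102.5,19,17)),((560,579),(102.5,-19,17)),
     ((428,238),(-41,23,97)),((430,286),(-29,23,97)),((473,207),(-46,12.5,75)),((560,207),(-46,-12.5,75)),
     ((363,494),(29,23,97,1)),((362,534),(41,23,97,1)),((527,492),(29,-23,97,1)),((407,455),(24,12.5,75,1)),((490,455),(24,-12.5,75,1))]
    px=np.array([B(o[0]) for o in O]);P=np.array([o[1][:3] for o in O],float)*[1,-1,1];sl=np.array([len(o[1])==4 for o in O])
    f=lambda v:(proj(i,W(P-np.outer(sl,[0,v[3],0]),v[:2],v[2]),True)-px)
    s=least_squares(lambda v:f(v).ravel(),[579,20,-1.009,15],loss="soft_l1");print("rail",s.x,np.degrees(s.x[2]));print(f(s.x))
    i=L("rest")
    p=np.array([atz(i,A(q),36,True) for q in [(146.5,60),(147,140),(149,190),(152,380),(153.5,520),(154,562)]])
    print(p)
    d=np.polyfit(p[:,1],p[:,0],1);a=np.arctan2(-1,-d[0]);u=np.array([np.cos(a),np.sin(a)])
    tip=np.r_[np.polyval(d,p[-1,1]),p[-1,1]];print("ang",np.degrees(a),"tip",tip,"head",tip-124*u,"collar",tip-104*u)
    for k in(-16,16,20,124):
        for y in (0,10.5): print(k,y,(proj(i,np.r_[tip+(k-124)*u+y*np.array([-u[1],u[0]]),36],True)[0]+.35-[235,100])*3.5)
E
python3 fit.py
```

```text
rail [583.68  25.39  -1.01  19.97] -57.72072680510006
[[-0.59 -1.85]
 [ 0.6  -1.69]
 [-0.24  1.28]
 [ 0.41  1.15]
 [-0.03  0.38]
 [-0.46 -0.03]
 [-0.43  0.35]
 [ 1.26  0.4 ]
 [-0.84  0.38]
 [ 0.33  0.04]
 [ 0.76  1.3 ]
 [-0.65 -2.23]
 [ 0.25 -2.17]]
[[418.23 306.3   36.  ]
 [423.4  286.97  36.  ]
 [427.07 274.9   36.  ]
 [440.36 227.16  36.  ]
 [450.81 188.97  36.  ]
 [454.17 176.76  36.  ]]
ang -74.45939050249667 tip [454.24 176.76] head [421.01 296.23] collar [426.37 276.96]
-16 0 [146.07  37.76]
-16 10.5 [188.75  37.24]
16 0 [148.14 165.59]
16 10.5 [190.23 165.02]
20 0 [148.39 181.43]
20 10.5 [190.39 180.86]
124 0 [154.21 562.05]
124 10.5 [192.31 561.39]
```

Both fits reproduce the picture: the head's rear edge and width come out right, and the slide is about 20 mm out. Next I tap the plate.

```bash
cat >> h.py <<'E'
RQ=np.array([583.68,25.39]);RA=np.radians(-57.72)
def R2W(x,y,z):
    c,s=np.cos(RA),np.sin(RA);return [RQ[0]+c*x-s*y,RQ[1]+s*x+c*y,z]
def W2R(p):
    c,s=np.cos(RA),np.sin(RA);d=np.array(p[:2])-RQ;return np.array([c*d[0]+s*d[1],-s*d[0]+c*d[1],p[2]])
OR=[np.pi,0,RA+np.pi]
def look(n):
    import json
    r.pause(.25);i=r.camera_info("wrist"); im=r.capture("wrist")
    json.dump({k:np.array(v).tolist() for k,v in i.items()},open(n+".json","w"))
    cv2.imwrite(f"pics/{n}_raw.png",im[:,:,::-1]);return im[:,:,::-1]
E
python3 - <<'E'
from h import *
np.set_printoptions(precision=2,suppress=True)
r.set_gripper(0)
r.move_ptp(R2W(35,-76,200),OR); r.servo_line(R2W(35,-76,136),vel=150); r.pause(.2)
hit=r.servo_line(R2W(35,-23,136),vel=25,contact_N=1.2)
s=r.get_state();y=W2R(s["tool_pos"]);print(hit,y,s["wrist_force"],s["clock"],s["grip_width"])
E
```

```text
True [ 34.8  -56.94 135.53] [-0.08 -0.43  0.24] 6.35 -0.04928647579274332
```

```bash
python3 - <<'E'
from h import *
np.set_printoptions(precision=2,suppress=True)
r.servo_line(R2W(35,-37.3,136),vel=40);r.pause(.2)
s=r.get_state();print(W2R(s["tool_pos"]),s["wrist_force"])
r.servo_line(R2W(35,-60,136),vel=100)
r.servo_line(R2W(35,-76,200),vel=200)
r.move_ptp(R2W(0,0,260),OR); im=look("rail2")
cv2.imwrite("pics/rail2.png",cv2.resize(im[70:290,220:340],None,fx=2.7,fy=2.7,interpolation=cv2.INTER_CUBIC));print(r.get_state()["clock"])
E
```

```text
[ 35.33 -36.93 136.42] [-0.75 -0.13  0.69]
8.8583
```

View pics/rail2.png

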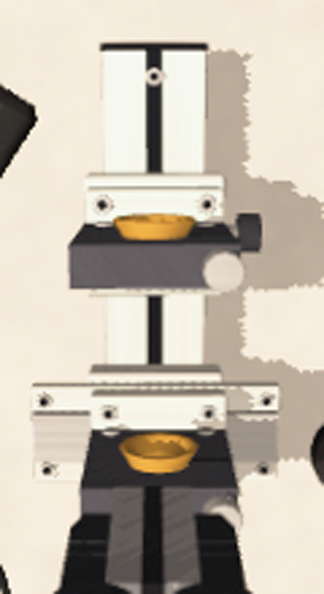

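The plates now look in line: fixed bush centre at crop x about 155, sliding bush about 158, fixed top's left corner (68,247), sliding top's left corner (80,489). I'll refit to put numbers on it.

```bash
python3 - <<'E'
from fit import *
i=L("rail2");C=lambda p:np.array(p,float)/2.7+[220,70]-.35
O=[((100,46),(-102.5,19,17)),((207,46),(-102.5,-19,17)),
 ((68,247),(-41,23,97)),((70,289),(-29,23,97)),((116,222),(-46,12.5,75)),((195.5,222),(-46,-12.5,75)),
 ((80,489),(29,23,97,1)),((242,489),(29,-23,97,1)),((119,446),(24,12.5,75,1)),((197.5,446),(24,-12.5,75,1))]
px=np.array([C(o[0]) for o in O]);P=np.array([o[1][:3] for o in O],float)*[1,-1,1];sl=np.array([len(o[1])==4 for o in O])
f=lambda v:(proj(i,W(P-np.outer(sl,[0,v[3],0]),v[:2],v[2]),True)-px)
s=least_squares(lambda v:f(v).ravel(),[583,25,-1.009,0],loss="soft_l1");print(s.x,np.degrees(s.x[2]));print(f(s.x))
s=least_squares(lambda v:f(np.r_[v[:2],RA,v[2]]).ravel(),[583,25,0],loss="soft_l1");print(s.x)
# per-bush estimates along rail-y in rail coords
for k in (2,6): pass
print([W2R(atz(i,C(p),z,True)) for p,z in [((155.7,222),75),((158.2,446),75),((68,247),97),((80,489),97),((242,489),97)]])
E
```

```text
[584.01  24.6   -1.01  -1.35] -57.69354521270819
[[-0.12 -0.78]
 [ 0.63 -0.88]
 [ 0.13  0.29]
 [-0.25  1.06]
 [-1.7  -0.8 ]
 [ 0.85 -0.87]
 [ 0.04  0.49]
 [-0.92  0.35]
 [ 0.02  0.35]
 [ 0.87  0.28]]
[583.99  24.59  -1.38]
[array([-44.46,   0.15,  75.  ]), array([24.54,  0.83, 75.  ]), array([-40.36, -23.25,  97.  ]), array([ 29.43, -21.8 ,  97.  ]), array([29.54, 24.93, 97.  ])]
```

The fit suggests a slight overshoot of about 1 mm. I'll measure it mechanically by touching both plates' near edges.

```bash
python3 - <<'E'
from h import *
np.set_printoptions(precision=2,suppress=True)
r.move_ptp(R2W(35,-60,200),OR)
for x in(35,-35):
    r.servo_line(R2W(x,-60,136),vel=200); r.servo_line(R2W(x,-42,136),vel=150); r.pause(.3)
    hit=r.servo_line(R2W(x,-28,136),vel=10,contact_N=1.2)
    s=r.get_state();print(x,hit,W2R(s["tool_pos"]),s["wrist_force"],s["clock"])
    r.servo_line(R2W(x,-60,136),vel=150)
E
```

```text
35 True [ 34.72 -36.42 135.47] [-0.67 -0.46 -0.03] 11.0833
-35 True [-35.28 -38.03 135.54] [-0.08  0.14  0.43] 13.1083
```

```bash
python3 - <<'E'
from fit import *
t=r.camera_info("top");sc=r.camera_info("scene");w=L("rail");S_=lambda p:np.array(p)*S
for n,a,b,c in[("disc",(500,189),(506,344),(598,373)),("mirror",(492,150),(585,365),(613,325))]:
    P=tri([(t,S_(a),0),(w,S_(b),1)]);Q=tri([(t,S_(a),0),(w,S_(b),1),(sc,S_(c),0)]);print(n,P,Q,W2R(P),W2R(Q))
E
```

```text
disc [679.51  19.58   3.62] [681.43  18.09   1.96] [56.1  77.92  3.62] [58.37 78.75  1.96]
mirror [742.1   37.31  16.57] [732.16  38.35  42.19] [ 74.53 140.31  16.57] [ 68.34 132.45  42.19]
```

```bash
python3 - <<'E'
from h import *
np.set_printoptions(precision=2,suppress=True)
r.servo_line(R2W(0,-60,200),vel=250); r.servo_line(R2W(35,47,200),vel=250); r.servo_line(R2W(35,47,142),vel=200); r.pause(.3)
hit=r.servo_line(R2W(35,30,142),vel=10,contact_N=1.2)
s=r.get_state();y=W2R(s["tool_pos"])[1];print(hit,y,s["wrist_force"],s["clock"])
if hit and 34<y<43:
    r.servo_line(R2W(35,y-1.5,142),vel=10);r.pause(.2)
    s=r.get_state();print(W2R(s["tool_pos"]),s["wrist_force"])
r.servo_line(R2W(35,47,142),vel=100);r.servo_line(R2W(35,47,200),vel=250)
r.servo_line(R2W(0,-60,200),vel=250)
for x in(35,):
    r.servo_line(R2W(x,-60,136),vel=200); r.servo_line(R2W(x,-43,136),vel=150); r.pause(.3)
    hit=r.servo_line(R2W(x,-28,136),vel=10,contact_N=1.2)
    s=r.get_state();print(x,hit,W2R(s["tool_pos"]),s["wrist_force"],s["clock"])
    r.servo_line(R2W(x,-60,136),vel=150)
r.servo_line(R2W(x,-60,200),vel=250)
E
```

```text
True 38.00460730864412 [1.04 0.82 1.95] 16.1583
[ 35.08  36.69 142.12] [0.64 0.62 3.03]
35 True [ 34.74 -37.54 135.51] [ 0.23 -0.37  0.3 ] 19.7333
```

The edges are now within about 0.5 mm by touch. Next I grasp the rod.

```bash
python3 - <<'E'
from h import *
np.set_printoptions(precision=2,suppress=True)
a=np.radians(-74.46);u=np.array([np.cos(a),np.sin(a)]);g=np.array([421.01,296.23])-1.5*u
o=[np.pi,0,a+np.pi]
r.move_ptp([*g,170],o); r.set_gripper(55,80)
hit=r.servo_line([*g,90],vel=90,contact_N=8); r.pause(.2)
print(hit,r.get_state()["tool_pos"])
w=r.set_gripper(10,80) if not hit else None
s=r.get_state();print(s["tool_pos"],s["tool_rot"],s["wrist_force"],s["moment"],s["grip_width"],s["finger_force"],s["clock"])
E
```

```text
False [420.92 297.83  90.59]
[420.38 297.63  90.12] [-3.14  0.    1.84] [-1.36 -0.88  2.32] [-0.2   0.24 -0.06] 17.790555047491118 77.95378804206848 24.025
```

```bash
python3 - <<'E'
from h import *
np.set_printoptions(precision=2,suppress=True)
p=r.get_state()["tool_pos"]
r.servo_line([p[0],p[1],175],vel=120)
r.move_ptp(R2W(-197,-.4,175),OR);r.pause(.3)
s=r.get_state();print(W2R(s["tool_pos"]),s["tool_rot"],s["wrist_force"],s["moment"],s["grip_width"],s["finger_force"],s["clock"])
im=r.capture("scene")[:,:,::-1][190:310,240:440]; im2=r.capture("wrist")[:,:,::-1]
cv2.imwrite("pics/g_raw.png",im)
c=np.vstack([cv2.resize(im,(500,300),interpolation=cv2.INTER_CUBIC),cv2.resize(im2,(500,300))[:, :]])
cv2.imwrite("pics/g.png",c)
E
```

```text
[-198.02   -0.38  174.89] [-3.14 -0.    2.14] [-0.24 -0.2  -0.97] [ 0.08  0.05 -0.03] 17.475112443564 78.04010510444641 25.75
```

View pics/g.png

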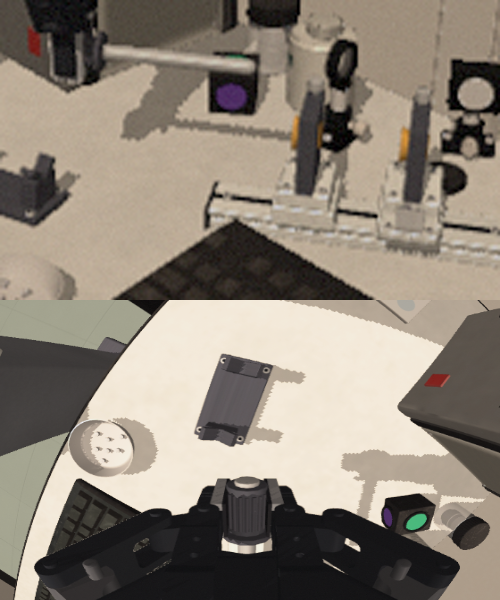

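The rod is held in the fingers and looks level or nearly so, with its tip at about (253,65) in the enlarged scene crop. The rest is empty. I'll compare that with the prediction for a level rod.

```bash
python3 - <<'E'
from h import *
np.set_printoptions(precision=2,suppress=True)
sc=r.camera_info("scene")
for n,P in[("collar",(-176.5,-.4,120.8)),("mid",(-125,-.4,120.8)),("tip",(-72.5,-.4,120.8)),("tip 3 low",(-72.5,-.4,117.8)),("tip y+3",(-72.5,2.6,120.8)),("bush",(-46,0,75)),("bushtop",(-46,0,87.5)),("bushbot",(-46,0,62.5)),("sbush",(24,0,75))]:
    print(n,(proj(sc,R2W(*P))[0]-[240,190])*2.5)
g=cv2.resize(cv2.imread("pics/g_raw.png"),None,fx=4,fy=4,interpolation=cv2.INTER_CUBIC)
cv2.imwrite("pics/g2.png",g[:,:600][40:400])
E
```

```text
collar [99.63 47.83]
mid [173.68  55.56]
tip [251.5   63.67]
tip 3 low [251.37  67.73]
tip y+3 [252.28  61.67]
bush [288.76 128.46]
bushtop [289.57 112.16]
bushbot [287.96 144.54]
sbush [395.14 140.83]
```

View pics/g2.png

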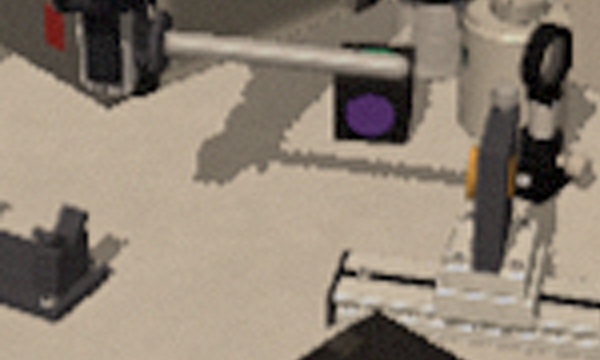

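The tip and collar sit within about 1.5 mm of the level-rod prediction, relative to the bush, and the flare takes up that much. Inserting with force watch.

```bash
cat > ins.py <<'E'
from h import *
np.set_printoptions(precision=2,suppress=True)
def fr():
    s=r.get_state();c,q=np.cos(RA),np.sin(RA);M=np.array([[c,q,0],[-q,c,0],[0,0,1]])
    print("pos",W2R(s["tool_pos"]),"F",M@s["wrist_force"],"M",M@s["moment"],"t",round(s["clock"],2),"w",round(s["grip_width"],2));return W2R(s["tool_pos"]),M@s["wrist_force"]
def go(x,y,z,vel=40,N=None):
    h=r.servo_line(R2W(x,y,z),vel=vel,rot=OR,contact_N=N);print(h,end=" ");return fr()
E
python3 - <<'E'
from ins import *
go(-197,-.4,129.1,100);r.pause(.2);fr()
go(-168,-.4,129.1,60,5)
go(-150,-.4,129.1,20,5)
E
```

```text
False pos [-196.95   -0.23  129.23] F [ 0.59 -0.36 -0.96] M [ 0.01  0.08 -0.01] t 26.46 w 18.4
pos [-196.8     0.07  129.85] F [ 0.71  0.8  -1.21] M [-0.    0.05  0.04] t 26.66 w 17.44
False pos [-167.74   -0.58  128.96] F [ 0.16 -0.03 -1.66] M [-0.02  0.    0.02] t 27.29 w 17.87
False pos [-150.07   -0.44  129.1 ] F [ 0.14  0.01 -0.11] M [-0.02  0.11  0.01] t 28.34 w 17.54
```

```bash
python3 - <<'E'
from ins import *
go(-106,-.4,129.1,40,6)
go(-75,-.4,129.1,20,8)
E
```

```text
False pos [-106.25   -0.45  129.08] F [-0.51 -0.8  -1.54] M [-0.03  0.01  0.01] t 29.59 w 17.75
False pos [-75.14  -0.4  129.1 ] F [ 0.58 -0.05 -1.48] M [ 0.02  0.02 -0.  ] t 31.29 w 17.64
```

```bash
python3 - <<'E'
from ins import *
go(-61,-.4,129.1,10,8); r.pause(.3);p,_=fr()
im=r.capture("scene")[:,:,::-1][210:300,320:440]
cv2.imwrite("pics/f.png",cv2.resize(im,None,fx=6,fy=6,interpolation=cv2.INTER_CUBIC))
E
```

```text
True pos [-67.05  -0.73 128.52] F [ 0.29 -0.19 -0.1 ] M [ 0.21 -0.03  0.1 ] t 32.21 w 17.99
pos [-67.13  -0.77 128.27] F [-0.14  1.21  1.3 ] M [ 0.13 -0.19  0.04] t 32.51 w 17.92
```

View pics/f.png

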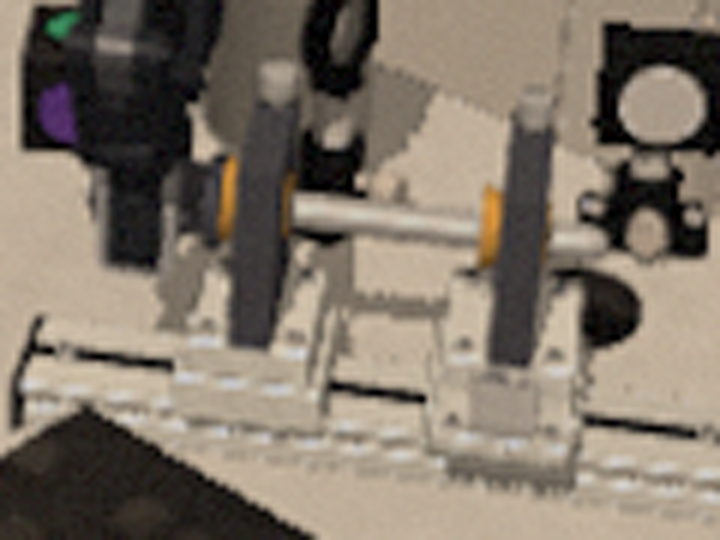

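The collar is touching the fixed bush at about (222,200), and the rod spans both plates with its tip at (605,240). Now a light press so it stays seated.

```bash
python3 - <<'E'
from ins import *
for x in(-66.6,-66.0,-65.4):
    go(x,-.5,128.9,10);r.pause(.4);p,F=fr()
    if F[0]<-3: break
E
```

```text
False pos [-67.02  -0.85 128.58] F [-1.04  0.66 -1.15] M [0.07 0.21 0.03] t 32.83 w 17.39
pos [-66.97  -0.7  128.68] F [-3.51 -0.17 -1.87] M [-0.05  0.46 -0.03] t 33.23 w 17.91
```

Seated with about 3.5 N of axial push and little side load. Handing in.

```bash
python3 - <<'E'
from ins import *
r.pause(.5);fr();print(r.finish_job())
E
```

```text
pos [-66.95  -0.67 128.74] F [-4.34  1.26 -2.57] M [0.06 0.77 0.03] t 33.73 w 17.77
the job is handed in; nothing more can be done
None
```

The job is handed in at 34 s of the 58 allowed: the sliding plate is in line to about 0.5 mm by touch, the rod spans both plates with its collar seated under about 4 N, the head is still gripped, and no move was aimed at the dish, lens mount or cube.

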